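# Close the tin with its inner lid and keep the outer cap in hand

## Robot

A 6-joint arm with a two-finger parallel gripper is mounted at the origin on the work surface. World frame = base frame: x ahead of the robot, y to its left, z up, the work surface at z = 0. Lengths are in m, angles in rad, forces in N, time in s.
With the tool pointing down it reaches from about 0.25 to 0.775 m from the base axis. Payload 4 kg.
Tool frame: the origin (TCP) lies midway between the tips of the shut fingers; the grasp point (between the pads) lies grip_point_offset behind it (grip_point_offset is the distance from the TCP to the grasp point, in m); z points along the fingers, y is the line along which they close (so a half turn about z gives the same grasp; the last joint's range is limited). The gripper opens to 94 mm and grips with 3 to 60 N. Pads are 16 mm wide; open, the fingers measure 119 mm over their backs; the gripper's body (75 mm by 177 mm) begins 78 mm behind the grasp point.
Start: joints at [1.008, 0.087, 1.371, -0, 1.684, -0.103], TCP at [0.244, 0.493, 0.206] pointing down, gripper open.
Joint ranges: [-3.1, 3.1], [-0.76, 2.03], [0.27, 2.55], [-1.08, 4.22], [0.17, 2.65], [-2.57, 2.57]. Speed limits (rad/s): [2.79, 2.79, 3.14, 3.14, 3.14, 3.14].

## Interface

Orientations are given as [roll, pitch, yaw] about the fixed x, y, z axes, in that order (R = Rz(yaw) Ry(pitch) Rx(roll)).
In Python, from bench import * gives the robot as it stands. The module is installed in compiled form; this text tells all that it offers.
- The arm moves only by the tool apply_moves, never from a script. Its argument "commands" is a list of rows, each a list of 7 numbers: the turn, a rotation vector about the world's x, y, z in rad, then the shift along the world's x, y, z in m, then the opening in per cent of the stroke, from 0 (shut) to 100 (fully open). In form: [[ax, ay, az, x, y, z, jaw], ...]. A call has exactly 5 rows; each row is the pose to reach, as a shift and turn from the pose commanded when the call began; what a row does not reach only later rows make up. A row lasts 1/10 s, in which the tool goes at most 50 mm and 8.59 degrees, less where a joint would pass 70% of its speed; a pose out of reach is approached as far as the arm can. A call with a gripper value outside its range is refused whole. The fingers move at their own pace and stop on an object; the grip force is fixed at half the most. Time passes only in rows, so rows that repeat a pose let the fingers close, or fill a call up. It gives the time, the measured TCP pose, the force, the opening and the grip force at its end, in the units of the state.
- get_obs(): the state, without advancing time (a new reading comes with each control period).
- snapshot(name): name is "side" or "top" or "wrist"; returns a dict with "pixels" (384x512x3 uint8, red, green, blue), "vertical_fov" (degrees; the focal length in pixels is half the picture's height over the tangent of half this angle, whatever the lens; pixels are square), "cx", "cy" (the principal point, pixels), "k1" (the pictures are not rectified: a ray, as slopes to the right and down, at radius r is drawn at 1 + k1 r^2 times it, then the intrinsics apply), "rvec" (rotation vector, rad) and "tvec" (3), from world to camera coordinates, as OpenCV has them. Camera axes: x right, y down, z forward; pixel columns grow to the right and rows downward; lengths in m; the calibration is good to about 2 mm. A picture is of the moment at which its call begins. There is no depth.
- close_job(): hands the job in; it is judged then, once.
Trained networks look in the newest picture that a camera, given by its name, has taken for a name from the list of things; names that differ only in an ending like _2 or _b are one class to them, and where a whole thing is asked for, a point or a joint stands for the part that bears it (a point fixed in the world has none). Each returns a list of dicts, best first, with "score" (0 to 1); they miss things now and then, are a little off and sometimes report something else, mostly with a low value. They report only what shows in the picture. A call takes as long as a camera call. They do not tell look-alikes from the thing itself.
- masks_of(camera, query): "mask" (384x512 bool, what is visible of it) and "extent" ([left, top, right, bottom] in pixels, round what is visible of it).
- place_of(camera, query): "pixel" ([column, row] in pixels: a listed point, or the origin of a listed thing).
The state is a dict: "time": time; "joint_positions": joint angles; "qvel": joint speeds; "joint_torque": joint torques, N m; "tool_pos": TCP position; "ee_rot": TCP orientation; "wrist_force": force on the tool from outside, world axes, zero at the start; "wrist_torque": the same for the moment, N m; "width": finger opening in m; "finger_force": force on a finger pad.
Only numpy, scipy, OpenCV 4.12 (cv2) and the standard library are available. Lean on these libraries where they do the work, as an engineer would, in place of code of your own. Each camera call takes 0.05 s, during which the arm holds its last target. There are 200 camera calls.

## Task

The open tin has been packed and its two lids, the inner lid clipped up inside the outer cap, stand on the bench beside it. Pick the pair up by the wooden knob, lower it level onto the open tin and press down until the inner lid is fully home in the mouth; then draw the outer cap alone straight up off the tin, leaving the inner lid seated and untouched by the gripper and the tin standing where it was. Finish still holding the cap, level and still, about 10 cm clear above the tin (it is going to be labelled); leave the closed tin, the scoop and the label roll alone.

Things in the scene. Friction and masses are not known exactly. Their poses are not given: they have to be found in the camera images.
- cap_knob (a point): Knob of the outer cap: an upright round wooden knob, 26 mm across, 25 mm high, in the middle of the cap's flat top. This point is on its axis, 13 mm above the cap's top and 54 mm above the lower edge of the cap's skirt; z is the cap's axis. When the cap is on the tin with the inner lid home, this point is 33 mm above tin_mouth.
- cap_rim (a point): Centre of the lower edge of the cap's skirt. White enamelled cap, 94 mm across, 41 mm high without its knob, about 150 g, open below; skirt 90 mm across inside. It starts standing on the bench with the inner lid inside, held by a sprung clip: the lid comes along when the cap is lifted, about 3 N of pull parts them. A liner ring in the cap bears on the inner lid's flange and presses it down.
- inner_knob (a point): The inner lid's own small steel mushroom knob, 18 mm across, on its axis, 10 mm above the flange's upper face; z is the lid's axis. While clipped in the cap it is about 21 mm below cap_knob and hidden from outside. When the lid is home in the tin this point is 13 mm above tin_mouth.
- inner_flange (a point): Centre of the underside of the inner lid's flange. Steel plug 69 mm across, 14 mm high, chamfered below, with an 83 mm flange 3 mm thick on top and a rubber gasket round the plug; 75 g. In the cap its underside is 6 mm above the skirt's edge. Going in, the gasket meets the rim 11 mm above home and snaps past it with 5 to 8 N of push, then slides easily until the flange lands on the rim; 5 N or more pulls it out.
- tin_mouth (a point): Centre of the mouth of the open tin, level with its rim; z is the tin's axis. White enamelled tin, the one without a lid: 94 mm across, 118 mm high; above a shoulder at 96 mm it steps in to a neck 85 mm across, ended by a rolled steel rim 6 mm thick with a 73 mm opening. The fitted cap's skirt surrounds the neck and ends 2 mm above the shoulder.
- tin_foot (a point): Centre of the open tin's underside, on the bench. The tin is packed, about 0.75 kg, and stands loose.
- closed_tin_foot (a point): Bystander: a full tin of the same pattern with its cap already on, 94 mm across, 164 mm high with its knob; this point is the centre of its underside.
- scoop_mid (a point): Bystander: a steel hand scoop with a wooden handle, 190 mm long, 62 mm wide, about 38 mm high, lying on the bench; this point is in the middle of its length, on the bench. x runs from handle to blade.
- roll_foot (a point): Bystander: a roll of paper labels standing on end, 76 mm across, 50 mm high; this point is the centre of its underside.
There are look-alikes about, which are no part of the job. Leave any orange or yellow look-alike of the part that bears cap_knob alone.

How it is judged:
By the outcome, as a careful person would: the job done as asked, in the order asked, and still so for the second after the job is handed in, while the arm keeps its last pose, push and grip.
It also fails if it takes over 48 s, if anything falls off the work surface, if the arm or the gripper's body presses on something with over 40 N, if the wrist force passes 120 N, or if a joint passes its speed limit or range.

## Working session

There is one attempt and no reset: what is moved stays moved. The work goes in short steps, Python scripts to look and compute and a tool call to move; the robot and the scene stay as the last step left them, time stands still between calls to the robot, and variables do not carry over. Pictures are saved under pics/ and viewed, at most 10 in all, crops included, and the job is handed in when it is done.

Besides the shell and the picture viewer there is one more tool, called in YAML: its name, and indented under it one key for each argument. apply_moves: Moves the arm, as the interface text tells. Its arguments: {"type":"object","properties":{"commands":{"type":"array"}},"required":["commands"]}

```bash
mkdir -p pics
cat > h.py <<'E'
from bench import *
import numpy as np, cv2
def ray(s,px):
    h=s["pixels"].shape[0]; f=h/2/np.tan(np.radians(s["vertical_fov"])/2)
    d=(np.array(px,float)-[s["cx"],s["cy"]])/f
    u=d.copy()
    for _ in range(20): u=d/(1+s["k1"]*(u@u))
    R=cv2.Rodrigues(np.array(s["rvec"],float))[0]; t=np.array(s["tvec"],float).ravel()
    v=R.T@np.array([u[0],u[1],1]); return -R.T@t, v/np.linalg.norm(v)
def atz(s,px,z):
    o,v=ray(s,px); return o+v*(z-o[2])/v[2]
def meet(rs):
    A=sum(np.eye(3)-np.outer(v,v) for o,v in rs); b=sum((np.eye(3)-np.outer(v,v))@o for o,v in rs)
    return np.linalg.solve(A,b)
E
python3 - <<'E'
from h import *
o=get_obs(); print({k:np.round(v,3) for k,v in o.items()})
try: print(grip_point_offset)
except Exception as e: print(e)
S={}
for c in("side","top"):
    S[c]=snapshot(c); cv2.imwrite(f"pics/{c}0.png",S[c]["pixels"][...,::-1])
    print(c,ray(S[c],(256,192)))
    for q,z in(("cap_knob",.054),("cap_rim",0),("tin_mouth",.118),("tin_foot",0),("closed_tin_foot",0),("scoop_mid",0),("roll_foot",0)):
        for d in place_of(c,q): print(q,round(d["score"],2),np.round(d["pixel"],1),np.round(atz(S[c],d["pixel"],z),3))
E
```

```text
{'time': np.float64(0.0), 'joint_positions': array([ 1.008,  0.088,  1.372, -0.   ,  1.684, -0.103]), 'qvel': array([-0.002,  0.   ,  0.001, -0.   , -0.   , -0.   ]), 'joint_torque': array([ 1.0000e-03, -3.4017e+01, -3.0243e+01,  7.2000e-02,  3.3000e-02,
       -0.0000e+00]), 'tool_pos': array([0.244, 0.492, 0.204]), 'ee_rot': array([-3.139, -0.   ,  2.682]), 'wrist_force': array([ 0.179, -0.351,  0.439]), 'wrist_torque': array([ 0.012,  0.028, -0.002]), 'finger_force': np.float64(0.0), 'width': np.float64(0.094)}
0.0188
side (array([ 0.11858508, -0.52580732,  0.77098429]), array([ 0.43543821,  0.57470809, -0.6928955 ]))
cap_knob 0.84 [279.9 223.8] [ 0.55  -0.049  0.054]
cap_knob 0.78 [375.6 302.6] [ 0.569 -0.327  0.054]
cap_knob 0.63 [312.1 270.2] [ 0.521 -0.191  0.054]
cap_knob 0.58 [355.  236.8] [ 0.661 -0.182  0.054]
cap_rim 0.93 [277.7 234.4] [ 0.556 -0.036  0.   ]
cap_rim 0.8 [312.1 285. ] [ 0.525 -0.195  0.   ]
cap_rim 0.76 [375.  317.1] [ 0.576 -0.335  0.   ]
cap_rim 0.7 [354.5 246.8] [ 0.678 -0.177  0.   ]
cap_rim 0.27 [175.6 142. ] [0.538 0.441 0.   ]
tin_mouth 0.75 [199.  
[... 236 characters left out ...]
 (array([0.50839496, 0.03308278, 1.13513273]), array([ 0.05815285,  0.02638287, -0.99795901]))
cap_knob 0.9 [291.3 197.8] [ 0.554 -0.034  0.054]
cap_knob 0.8 [349.  205.7] [ 0.529 -0.191  0.054]
cap_knob 0.7 [346.3 155.7] [ 0.666 -0.188  0.054]
cap_rim 0.98 [389.4 191.5] [ 0.568 -0.32   0.   ]
cap_rim 0.91 [342.6 157. ] [ 0.67  -0.188  0.   ]
cap_rim 0.88 [293.2 195.7] [ 0.562 -0.043  0.   ]
cap_rim 0.61 [344.2 209.7] [ 0.519 -0.188  0.   ]
tin_mouth 0.97 [210.9 225.8] [0.483 0.177 0.118]
tin_mouth 0.47 [218.5 224.9] [0.485 0.158 0.118]
tin_foot 0.73 [216.  225.4] [0.481 0.179 0.   ]
closed_tin_foot 0.61 [280.3 129.3] [ 0.755 -0.011  0.   ]
scoop_mid 0.77 [279.9 247.2] [ 0.416 -0.002  0.   ]
```

View pics/side0.png

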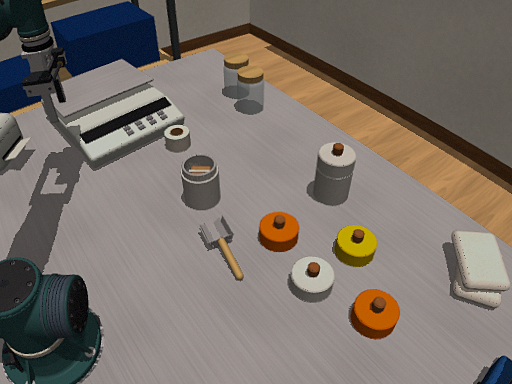

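View pics/top0.png

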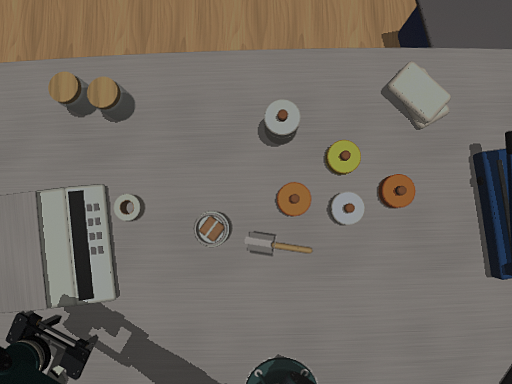

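The side view shows the white cap's knob at about (314,268), and the top view shows it at (349,208). That puts it near (0.525,-0.191), with the orange and yellow look-alikes around it. The open tin is at (200,170) in the side view and (212,228) in the top view, near (0.48,0.178). I'll go over the tin first for a wrist view.

apply_moves:
  commands:
    - [0,0,0,0.03,-0.035,0.02,100]
    - [0,0,0,0.055,-0.075,0.04,100]
    - [0,0,0,0.08,-0.11,0.06,100]
    - [0,0,0,0.105,-0.145,0.08,100]
    - [0,0,0,0.13,-0.18,0.1,100]

```text
time: 1.3
tool_pos: [0.3747, 0.3114, 0.3066]
ee_rot: [3.141, 0.0, 2.682]
wrist_force: [0.1, 0.8, -0.6]
width: 0.0937
finger_force: 0.0
```

apply_moves:
  commands:
    - [0,0,0,0.025,-0.035,0,100]
    - [0,0,0,0.05,-0.07,0,100]
    - [0,0,0,0.08,-0.105,0,100]
    - [0,0,0,0.1,-0.135,0,100]
    - [0,0,0,0.1,-0.135,0,100]

```text
time: 1.8
tool_pos: [0.476, 0.1744, 0.3048]
ee_rot: [-3.14, 0.0, 2.675]
wrist_force: [0.2, -0.3, -0.6]
width: 0.0938
finger_force: 0.0
```

Run:
```python
from h import *
s=snapshot("wrist"); cv2.imwrite("pics/w1.png",s["pixels"][...,::-1])
print(get_obs()["tool_pos"],ray(s,(256,192)))
for q,z in(("tin_mouth",.118),("cap_knob",.054)):
    for d in place_of("wrist",q): print(q,round(d["score"],2),np.round(d["pixel"],1),np.round(atz(s,d["pixel"],z),4))
```

```text
[0.47487372 0.17630482 0.3050618 ] (array([0.41358928, 0.20508466, 0.48455682]), array([ 0.21588442, -0.11247673, -0.96991902]))
tin_mouth 0.58 [258.5 170.5] [0.4728 0.1772 0.118 ]
cap_knob 0.97 [154.8 274. ] [ 0.5563 -0.045   0.054 ]
cap_knob 0.61 [118.7 352.6] [ 0.6583 -0.185   0.054 ]
```

View pics/w1.png

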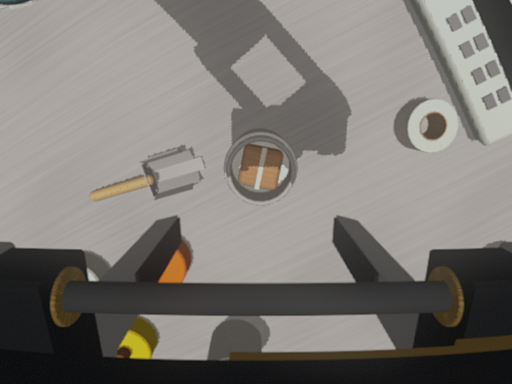

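The wrist view shows the open tin's mouth centred at about (261,167) and clear of the fingers. I'll refine it by fitting projected rim circles to the image edges.

```bash
cat >> h.py <<'E'
def proj(s,P):
    h=s["pixels"].shape[0]; f=h/2/np.tan(np.radians(s["vertical_fov"])/2)
    R=cv2.Rodrigues(np.array(s["rvec"],float))[0]; C=P@R.T+np.array(s["tvec"],float).ravel()
    u=C[:,:2]/C[:,2:]; r2=(u**2).sum(1,keepdims=True)
    return u*(1+s["k1"]*r2)*f+[s["cx"],s["cy"]]
def fit(s,x0,circles,span=.012,img=None):
    """best centre (x,y) for circles [(radius,z)] by mean edge strength"""
    g=cv2.cvtColor(s["pixels"],cv2.COLOR_RGB2GRAY) if img is None else img
    g=cv2.GaussianBlur(g.astype(np.float32),(0,0),1.0)
    E=np.minimum(np.hypot(cv2.Sobel(g,5,1,0),cv2.Sobel(g,5,0,1)),150)
    a=np.linspace(0,2*np.pi,180,endpoint=False); best=(-1,)
    def sc(x,y):
        t=0
        for r,z in circles:
            p=proj(s,np.c_[x+r*np.cos(a),y+r*np.sin(a),0*a+z]).astype(np.float32)
            t+=cv2.remap(E,p[None,:,0].copy(),p[None,:,1].copy(),1).mean()
        return t
    c=np.array(x0,float)
    for st in(.001,.00025):
        n=int(round(span/st)) if st==.001 else 6
        b=max(((sc(c[0]+i*st,c[1]+j*st),c[0]+i*st,c[1]+j*st) for i in range(-n,n+1) for j in range(-n,n+1)))
        c=np.array(b[1:])
    return np.round(c,4),round(float(b[0]),1)
E
python3 - <<'E'
from h import *
for c in("wrist","top","side"):
    s=snapshot(c)
    print(c,"tin",[fit(s,(.478,.178),k) for k in([(.0425,.118)],[(.0365,.118)],[(.0425,.118),(.0365,.118)],[(.047,.096)])])
    if c!="wrist": print("cap",[fit(s,(.525,-.191),k) for k in([(.047,.041)],[(.013,.066)],[(.013,.066),(.047,.041)])])
E
```

```text
wrist tin [(array([0.4695, 0.1812]), 88.2), (array([0.475 , 0.1778]), 101.9), (array([0.4748, 0.1788]), 140.1), (array([0.471 , 0.1818]), 72.7)]
top tin [(array([0.4788, 0.1655]), 90.5), (array([0.4805, 0.1687]), 95.3), (array([0.4802, 0.1677]), 179.2), (array([0.4692, 0.168 ]), 82.7)]
cap [(array([ 0.5238, -0.189 ]), 102.7), (array([ 0.5232, -0.1865]), 146.6), (array([ 0.5235, -0.1878]), 242.6)]
side tin [(array([0.4712, 0.1782]), 107.8), (array([0.4765, 0.1852]), 120.8), (array([0.473 , 0.1798]), 209.9), (array([0.479 , 0.1915]), 96.4)]
cap [(array([ 0.5225, -0.1918]), 120.0), (array([ 0.5235, -0.1912]), 142.1), (array([ 0.523 , -0.1918]), 261.7)]
```

apply_moves:
  commands:
    - [0,0,0,0.006,-0.048,-0.01,100]
    - [0,0,0,0.012,-0.096,-0.02,100]
    - [0,0,0,0.018,-0.144,-0.03,100]
    - [0,0,0,0.024,-0.192,-0.04,100]
    - [0,0,0,0.03,-0.24,-0.05,100]

```text
time: 2.6
tool_pos: [0.504, -0.0625, 0.2556]
ee_rot: [3.141, 0.001, 2.684]
wrist_force: [1.3, -0.1, -0.0]
width: 0.0941
finger_force: 0.0
```

apply_moves:
  commands:
    - [0,0,0,0.005,-0.045,-0.01,100]
    - [0,0,0,0.01,-0.09,-0.02,100]
    - [0,0,0,0.018,-0.125,-0.025,100]
    - [0,0,0,0.018,-0.125,-0.025,100]
    - [0,0,0,0.018,-0.125,-0.025,100]

```text
time: 3.1
tool_pos: [0.5222, -0.1863, 0.2302]
ee_rot: [3.141, -0.001, 2.682]
wrist_force: [-0.0, 0.0, 0.2]
width: 0.0941
finger_force: 0.0
```

Run:
```python
from h import *
s=snapshot("wrist"); cv2.imwrite("pics/w2.png",s["pixels"][...,::-1])
o=get_obs();print(o["tool_pos"],o["ee_rot"])
print("cap",[fit(s,(.525,-.191),k) for k in([(.047,.041)],[(.013,.066)],[(.013,.066),(.047,.041)])])
for d in place_of("wrist","cap_knob"): print(round(d["score"],2),np.round(d["pixel"],1),np.round(atz(s,d["pixel"],.054),4))
```

```text
[ 0.5223043  -0.18571346  0.23083261] [3.14076701e+00 8.45926743e-06 2.68333599e+00]
cap [(array([ 0.5212, -0.1908]), 47.0), (array([ 0.5218, -0.191 ]), 141.7), (array([ 0.5218, -0.191 ]), 188.1)]
0.89 [251.4 179.3] [ 0.5229 -0.1944  0.054 ]
0.84 [306.2 273. ] [ 0.6629 -0.1862  0.054 ]
0.82 [169.4 260.8] [ 0.5709 -0.3345  0.054 ]
0.63 [379.9 144.7] [ 0.5521 -0.0427  0.054 ]
```

View pics/w2.png

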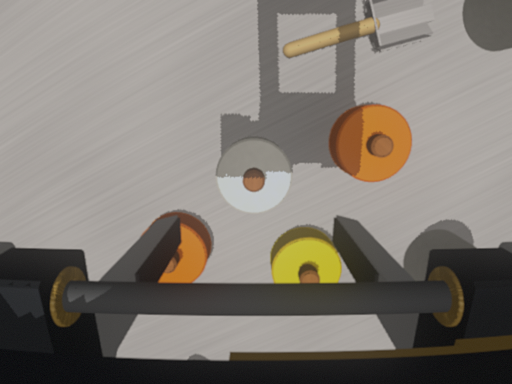

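The wrist view shows the white cap's knob at (254,180), midway between the fingers. The fits put it at (0.522,-0.191), so I'll descend on it with a partly closed jaw.

apply_moves:
  commands:
    - [0,0,0,0,-0.002,-0.03,60]
    - [0,0,0,0,-0.004,-0.06,60]
    - [0,0,0,0,-0.004,-0.09,60]
    - [0,0,0,0,-0.004,-0.12,60]
    - [0,0,0,0,-0.004,-0.13,60]

```text
time: 3.7
tool_pos: [0.5205, -0.1884, 0.0976]
ee_rot: [3.141, -0.005, 2.685]
wrist_force: [-1.1, 0.6, -0.4]
width: 0.0584
finger_force: 0.0
```

Run:
```python
from h import *
s=snapshot("wrist"); cv2.imwrite("pics/w3.png",s["pixels"][...,::-1])
o=get_obs();print(o["tool_pos"],o["ee_rot"],o["wrist_force"])
print("cap",[fit(s,(.522,-.191),k) for k in([(.047,.041)],[(.013,.066)],[(.013,.066),(.047,.041)])])
```

```text
[ 0.52043897 -0.18859454  0.09741539] [ 3.14128334 -0.00560496  2.68421662] [ 0.33265095  0.12488469 -1.90650096]
cap [(array([ 0.5212, -0.191 ]), 46.4), (array([ 0.5202, -0.1905]), 117.4), (array([ 0.521 , -0.1908]), 161.4)]
```

View pics/w3.png

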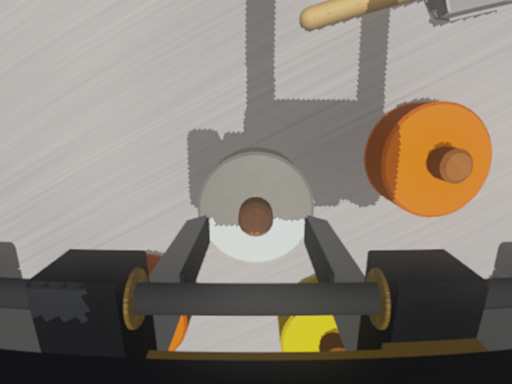

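The knob at (256,215) is centred between the fingers. I'll go down further and let it settle.

apply_moves:
  commands:
    - [0,0,0,0,0,-0.02,50]
    - [0,0,0,0,0,-0.035,50]
    - [0,0,0,0,0,-0.045,50]
    - [0,0,0,0,0,-0.045,50]
    - [0,0,0,0,0,-0.045,50]

```text
time: 4.25
tool_pos: [0.5225, -0.1912, 0.0561]
ee_rot: [3.141, 0.001, 2.682]
wrist_force: [0.3, -0.2, 0.5]
width: 0.0473
finger_force: 0.0
```

Run:
```python
from h import *
for i in range(3):
    s=snapshot("wrist")
    o=get_obs();print(o["tool_pos"],o["ee_rot"],o["wrist_force"],o["wrist_torque"])
print("cap",[fit(s,(.522,-.191),k,.006) for k in([(.047,.041)],[(.013,.066)])])
```

```text
[ 0.52269597 -0.19134399  0.05647469] [3.14146313e+00 1.54109602e-03 2.68183673e+00] [0.54623796 0.33942647 0.18804947] [ 0.02677338  0.01984282 -0.00376384]
[ 0.52281851 -0.19145152  0.05666863] [3.14145510e+00 2.04007236e-03 2.68178640e+00] [ 0.14339637 -0.35956251 -0.72484412] [-0.03806102 -0.00762934  0.02482375]
[ 0.52279445 -0.19148265  0.056657  ] [3.14147970e+00 2.02526009e-03 2.68173768e+00] [0.69981393 0.1589512  0.01602762] [-0.01594351  0.03272315  0.04113692]
cap [(array([ 0.5232, -0.1922]), 55.0), (array([ 0.5228, -0.1915]), 111.7)]
```

apply_moves:
  commands:
    - [0,0,0,0,0,-0.006,50]
    - [0,0,0,0,0,-0.012,50]
    - [0,0,0,0,0,-0.012,50]
    - [0,0,0,0,0,-0.012,40]
    - [0,0,0,0,0,-0.012,20]

```text
time: 4.9
tool_pos: [0.5221, -0.1911, 0.0435]
ee_rot: [3.141, 0.0, 2.682]
wrist_force: [-0.2, -0.3, 0.5]
width: 0.0341
finger_force: 0.0
```

apply_moves:
  commands:
    - [0,0,0,0,0,0,10]
    - [0,0,0,0,0,0,0]
    - [0,0,0,0,0,0,0]
    - [0,0,0,0,0,0,0]
    - [0,0,0,0,0,0,0]

```text
time: 5.4
tool_pos: [0.5223, -0.191, 0.0437]
ee_rot: [3.141, 0.0, 2.682]
wrist_force: [1.6, 1.0, 0.4]
width: 0.0251
finger_force: 30.0
```

The knob is gripped at a width of 25 mm. I'll lift gently, then refine the tin's position with the arm out of the way.

apply_moves:
  commands:
    - [0,0,0,0,0,0.005,0]
    - [0,0,0,0,0,0.02,0]
    - [0,0,0,0,0,0.045,0]
    - [0,0,0,0,0,0.075,0]
    - [0,0,0,0,0,0.1,0]

```text
time: 5.9
tool_pos: [0.5222, -0.1913, 0.1459]
ee_rot: [-3.141, 0.001, 2.682]
wrist_force: [-0.2, -0.7, -2.7]
width: 0.0246
finger_force: 30.0
```

Run:
```python
from h import *
a=np.linspace(0,2*np.pi,60)
im=[]
o=get_obs();print(o["tool_pos"],o["ee_rot"],o["wrist_force"],o["width"])
for c in("top","side"):
    s=snapshot(c); x,y=.4765,.178
    for q in("tin_mouth","tin_foot"):
        print(c,q,[(round(d["score"],2),np.round(atz(s,d["pixel"],.118 if q=="tin_mouth" else 0),4)) for d in place_of(c,q)[:1]])
    cen=proj(s,np.array([[x,y,.08]]))[0].astype(int)
    p=s["pixels"][...,::-1]; b=p[cen[1]-35:cen[1]+35,cen[0]-35:cen[0]+35]
    k=5; A=cv2.resize(b,None,fx=k,fy=k,interpolation=cv2.INTER_CUBIC); B=A.copy()
    for r,z,col in((.0425,.118,(0,0,255)),(.0365,.118,(0,255,0)),(.047,.096,(255,0,0)),(.047,0,(255,255,0))):
        u=(proj(s,np.c_[x+r*np.cos(a),y+r*np.sin(a),0*a+z])-cen+35+.5)*k-.5
        cv2.polylines(B,[np.round(u).astype(np.int32)],True,col,1)
    im.append(np.hstack([A,B]))
cv2.imwrite("pics/ov.png",cv2.resize(np.vstack(im),(600,600)))
```

```text
[ 0.52215246 -0.19133564  0.14589834] [-3.14138809e+00  1.26593673e-03  2.68166847e+00] [-0.20318287 -0.70526347 -2.73173676] 0.024577528486361893
top tin_mouth [(0.82, array([0.4824, 0.1807, 0.118 ]))]
top tin_foot [(0.81, array([0.4831, 0.1797, 0.    ]))]
side tin_mouth [(0.55, array([0.4765, 0.1733, 0.118 ]))]
side tin_foot [(0.95, array([ 0.4719,  0.1782, -0.    ]))]
```

View pics/ov.png

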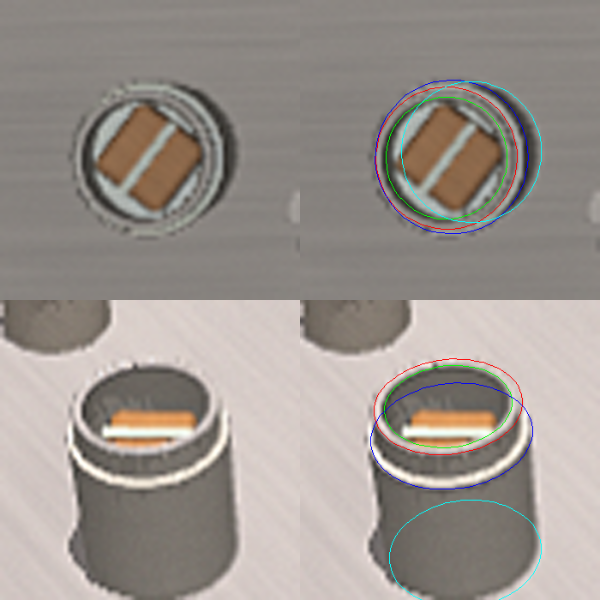

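The overlay shows the model at (0.4765,0.178) sits about 1 mm too far right in the side view, so the tin is near (0.4755,0.178). I'll carry the cap to a spot beside the tin where the wrist camera sees both from close up.

apply_moves:
  commands:
    - [0,0,0,0.0,0.01,0.03,0]
    - [0,0,0,0.01,0.035,0.06,0]
    - [0,0,0,0.02,0.075,0.085,0]
    - [0,0,0,0.03,0.12,0.1,0]
    - [0,0,0,0.035,0.165,0.11,0]

```text
time: 6.7
tool_pos: [0.5574, -0.0248, 0.2529]
ee_rot: [-3.141, -0.001, 2.681]
wrist_force: [0.9, 0.1, -2.6]
width: 0.0248
finger_force: 30.0
```

apply_moves:
  commands:
    - [0,0,0,0.005,0.045,0,0]
    - [0,0,0,0.012,0.09,0,0]
    - [0,0,0,0.016,0.13,0,0]
    - [0,0,0,0.018,0.155,0,0]
    - [0,0,0,0.018,0.155,0,0]

```text
time: 7.2
tool_pos: [0.5741, 0.1324, 0.2505]
ee_rot: [-3.14, -0.005, 2.687]
wrist_force: [0.1, 0.1, -2.4]
width: 0.0252
finger_force: 30.0
```

Run:
```python
from h import *
for i in range(4): s=snapshot("wrist")
o=get_obs();t=o["tool_pos"];print(t,o["ee_rot"],o["wrist_force"],o["width"])
print("cap",[fit(s,t[:2],k,.008) for k in([(.047,t[2]-.0027)],[(.013,t[2]+.0223)],[(.047,t[2]-.0437)])])
print("tin",[fit(s,(.476,.178),k,.008) for k in([(.0425,.118)],[(.0395,.118)],[(.0365,.118)],[(.047,.096)],[(.0365,.118),(.0425,.118),(.047,.096)])])
print([(round(d["score"],2),np.round(atz(s,d["pixel"],.118),4)) for d in place_of("wrist","tin_mouth")[:1]])
x,y=.4755,.178;a=np.linspace(0,2*np.pi,90)
p=s["pixels"][...,::-1];k=4;A=cv2.resize(p,None,fx=k,fy=k,interpolation=cv2.INTER_CUBIC)
for r,z,col in((.0425,.118,(0,0,255)),(.0365,.118,(0,255,0)),(.047,.096,(255,0,0))):
    u=(proj(s,np.c_[x+r*np.cos(a),y+r*np.sin(a),0*a+z])+.5)*k-.5
    cv2.polylines(A,[np.round(u).astype(np.int32)],True,col,1)
c=(proj(s,np.array([[x,y,.118]]))[0]*k).astype(int);print(c)
y0=max(c[1]-250,0);x0=max(c[0]-300,0)
cv2.imwrite("pics/w4.png",np.hstack([cv2.resize(p,(400,300)),cv2.resize(A[y0:y0+450,x0:x0+600],(400,300))]))
```

```text
[0.57479594 0.12773518 0.25232537] [-3.13986000e+00 -1.43702912e-03  2.68052079e+00] [ 0.09841071  0.84601138 -2.71041477] 0.024963957731247245
cap [(array([0.5755, 0.1267]), 57.2), (array([0.5745, 0.127 ]), 87.5), (array([0.575 , 0.1267]), 49.3)]
tin [(array([0.4768, 0.178 ]), 89.1), (array([0.473 , 0.1752]), 87.6), (array([0.4742, 0.1788]), 106.4), (array([0.4745, 0.1788]), 93.7), (array([0.475 , 0.1785]), 274.2)]
[(0.84, array([0.4743, 0.1797, 0.118 ]))]
[1034  285]
```

View pics/w4.png

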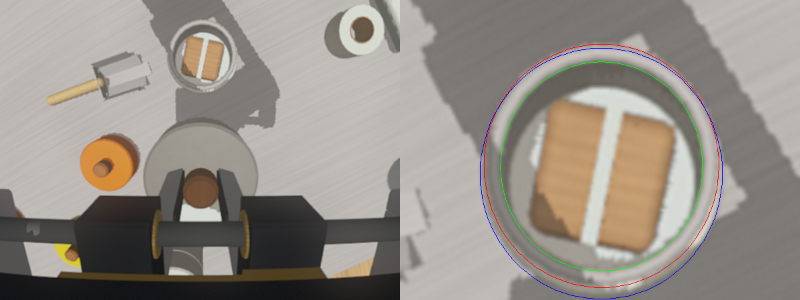

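The overlay at (0.4755,0.178) matches the mouth well, and the fit says (0.475,0.1785). In the same picture the held cap fits within 1 mm of the TCP. Next I'll move over the tin.

apply_moves:
  commands:
    - [0,0,0,-0.02,0.01,0,0]
    - [0,0,0,-0.05,0.025,0,0]
    - [0,0,0,-0.08,0.041,0,0]
    - [0,0,0,-0.0995,0.051,-0.02,0]
    - [0,0,0,-0.0995,0.051,-0.04,0]

```text
time: 7.95
tool_pos: [0.4742, 0.1801, 0.2148]
ee_rot: [3.139, 0.002, 2.682]
wrist_force: [0.2, 0.0, -2.9]
width: 0.0251
finger_force: 30.0
```

apply_moves:
  commands:
    - [0,0,0,0,0,-0.015,0]
    - [0,0,0,0,0,-0.03,0]
    - [0,0,0,0,0,-0.035,0]
    - [0,0,0,0,0,-0.035,0]
    - [0,0,0,0,0,-0.035,0]

```text
time: 8.45
tool_pos: [0.4763, 0.1797, 0.179]
ee_rot: [3.141, 0.001, 2.681]
wrist_force: [0.5, 0.0, -2.4]
width: 0.0253
finger_force: 30.0
```

Run:
```python
from h import *
for i in range(3): s=snapshot("side")
o=get_obs();t=o["tool_pos"];print(t,o["ee_rot"],o["wrist_force"],o["wrist_torque"],o["width"])
x,y=t[:2];a=np.linspace(0,2*np.pi,90);k=6
im=[]
for c in("side","top"):
    s=snapshot(c);p=s["pixels"][...,::-1];n=proj(s,np.array([[x,y,.12]]))[0].astype(int)
    A=cv2.resize(p[n[1]-45:n[1]+45,n[0]-33:n[0]+33],None,fx=k,fy=k,interpolation=cv2.INTER_CUBIC)
    for r,z,col in((.047,t[2]-.0437,(0,0,255)),(.047,.096,(255,0,0)),(.047,t[2]-.0027,(0,255,0))):
        u=(proj(s,np.c_[x+r*np.cos(a),y+r*np.sin(a),0*a+z])-n+[33,45]+.5)*k-.5
        cv2.polylines(A,[np.round(u).astype(np.int32)],True,col,1)
    im.append(A)
cv2.imwrite("pics/s5.png",np.hstack(im))
```

```text
[0.47628369 0.17998564 0.17950787] [3.14030009e+00 1.39870393e-03 2.68162109e+00] [-0.37145648  0.20385574 -2.976184  ] [ 0.03086618  0.01950106 -0.06401514] 0.024844090685476296
```

View pics/s5.png

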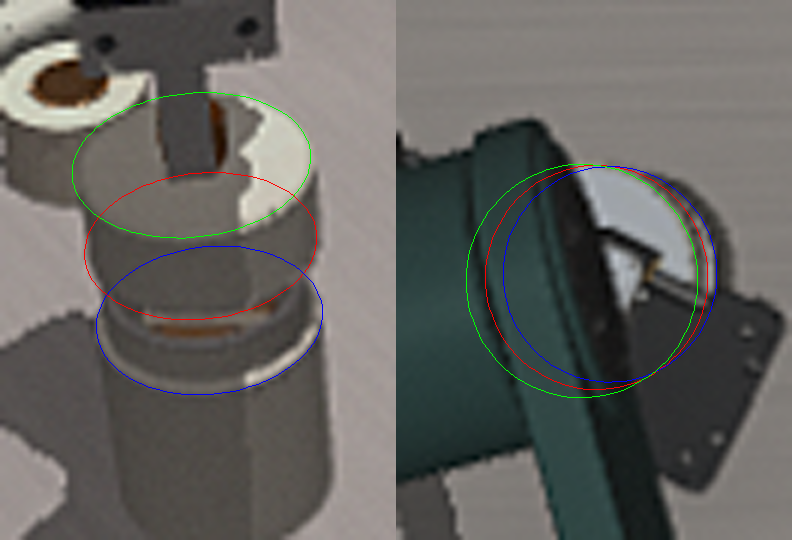

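In the side view the cap sits over the tin with its edges aligned to about 0.5 mm: shoulder at 97–325, cap at 85–316. I'll nudge it slightly and lower, watching the forces.

apply_moves:
  commands:
    - [0,0,0,-0.001,-0.0003,-0.005,0]
    - [0,0,0,-0.001,-0.0003,-0.01,0]
    - [0,0,0,-0.001,-0.0003,-0.015,0]
    - [0,0,0,-0.001,-0.0003,-0.02,0]
    - [0,0,0,-0.001,-0.0003,-0.021,0]

```text
time: 9.2
tool_pos: [0.474, 0.1794, 0.1563]
ee_rot: [-3.14, -0.002, 2.682]
wrist_force: [0.8, -0.2, -2.8]
width: 0.025
finger_force: 30.0
```

apply_moves:
  commands:
    - [0,0,0,0,0,-0.001,0]
    - [0,0,0,0,0,-0.002,0]
    - [0,0,0,0,0,-0.003,0]
    - [0,0,0,0,0,-0.004,0]
    - [0,0,0,0,0,-0.004,0]

```text
time: 9.7
tool_pos: [0.4745, 0.1796, 0.1534]
ee_rot: [3.142, -0.0, 2.682]
wrist_force: [-0.6, -0.6, -2.1]
width: 0.0248
finger_force: 30.0
```

apply_moves:
  commands:
    - [0,0,0,0,0,-0.001,0]
    - [0,0,0,0,0,-0.002,0]
    - [0,0,0,0,0,-0.003,0]
    - [0,0,0,0,0,-0.004,0]
    - [0,0,0,0,0,-0.004,0]

```text
time: 10.2
tool_pos: [0.4753, 0.1799, 0.1506]
ee_rot: [3.14, 0.002, 2.682]
wrist_force: [-0.8, 0.7, 4.1]
width: 0.0251
finger_force: 30.0
```

apply_moves:
  commands:
    - [0,0,0,0,0,-0.001,0]
    - [0,0,0,0,0,-0.002,0]
    - [0,0,0,0,0,-0.003,0]
    - [0,0,0,0,0,-0.004,0]
    - [0,0,0,0,0,-0.004,0]

```text
time: 10.7
tool_pos: [0.4737, 0.1792, 0.1438]
ee_rot: [-3.139, -0.002, 2.682]
wrist_force: [-0.2, -0.5, -3.4]
width: 0.0251
finger_force: 30.0
```

The gasket met the rim at +4 N and snapped past. I'll continue until the flange lands.

apply_moves:
  commands:
    - [0,0,0,0,0,-0.001,0]
    - [0,0,0,0,0,-0.002,0]
    - [0,0,0,0,0,-0.003,0]
    - [0,0,0,0,0,-0.003,0]
    - [0,0,0,0,0,-0.003,0]

```text
time: 11.2
tool_pos: [0.4746, 0.1796, 0.1426]
ee_rot: [3.141, -0.0, 2.682]
wrist_force: [-0.8, 0.6, -2.2]
width: 0.0249
finger_force: 30.0
```

apply_moves:
  commands:
    - [0,0,0,0,0,-0.001,0]
    - [0,0,0,0,0,-0.002,0]
    - [0,0,0,0,0,-0.002,0]
    - [0,0,0,0,0,-0.002,0]
    - [0,0,0,0,0,-0.002,0]

```text
time: 11.7
tool_pos: [0.4748, 0.1797, 0.1416]
ee_rot: [3.141, 0.001, 2.682]
wrist_force: [-2.2, -0.1, 5.0]
width: 0.0252
finger_force: 30.0
```

apply_moves:
  commands:
    - [0,0,0,0,0,-0.001,0]
    - [0,0,0,0,0,-0.0015,0]
    - [0,0,0,0,0,-0.0015,0]
    - [0,0,0,0,0,-0.0015,0]
    - [0,0,0,0,0,-0.0015,0]

```text
time: 12.2
tool_pos: [0.4749, 0.1797, 0.1415]
ee_rot: [3.14, 0.002, 2.682]
wrist_force: [-4.7, -0.4, 10.3]
width: 0.0249
finger_force: 30.0
```

apply_moves:
  commands:
    - [0,0,0,-0.0005,0,-0.001,0]
    - [0,0,0,-0.001,0,-0.002,0]
    - [0,0,0,-0.001,0,-0.002,0]
    - [0,0,0,-0.001,0,-0.002,0]
    - [0,0,0,-0.001,0,-0.002,0]

```text
time: 12.7
tool_pos: [0.4749, 0.1797, 0.1415]
ee_rot: [3.138, 0.005, 2.682]
wrist_force: [-4.6, -0.2, 15.8]
width: 0.0251
finger_force: 30.0
```

It's fully seated: z held at 141.5 mm while the push rose to about 18 N. Now I'll draw the cap up slowly.

apply_moves:
  commands:
    - [0,0,0,0,0,0.0015,0]
    - [0,0,0,0,0,0.003,0]
    - [0,0,0,0,0,0.004,0]
    - [0,0,0,0,0,0.0045,0]
    - [0,0,0,0,0,0.005,0]

```text
time: 13.2
tool_pos: [0.4739, 0.1796, 0.1417]
ee_rot: [3.141, 0.0, 2.682]
wrist_force: [2.2, -0.6, 0.5]
width: 0.0254
finger_force: 30.0
```

apply_moves:
  commands:
    - [0,0,0,0,0,0.001,0]
    - [0,0,0,0,0,0.002,0]
    - [0,0,0,0,0,0.003,0]
    - [0,0,0,0,0,0.004,0]
    - [0,0,0,0,0,0.005,0]

```text
time: 13.7
tool_pos: [0.473, 0.1794, 0.1465]
ee_rot: [-3.14, -0.001, 2.682]
wrist_force: [0.2, 0.6, -2.1]
width: 0.0252
finger_force: 30.0
```

Run:
```python
from h import *
f=[]
for i in range(8):
    s=snapshot("side"); o=get_obs(); f.append(np.r_[o["wrist_force"],o["tool_pos"]])
print(np.round(np.mean(f,0),4),o["ee_rot"])
```

```text
[-0.3764 -0.0835 -1.7357  0.4736  0.1796  0.1472] [3.14128749e+00 2.58497281e-04 2.68183064e+00]
```

The net load fell from about 2.6 N to 1.7 N, so the lid has stayed in the tin. I'll raise the cap straight up.

apply_moves:
  commands:
    - [0,0,0,0.0005,0,0.005,0]
    - [0,0,0,0.001,0,0.011,0]
    - [0,0,0,0.001,0,0.018,0]
    - [0,0,0,0.001,0,0.026,0]
    - [0,0,0,0.001,0,0.035,0]

```text
time: 14.6
tool_pos: [0.4747, 0.1796, 0.183]
ee_rot: [3.141, 0.0, 2.682]
wrist_force: [0.6, -0.4, -0.2]
width: 0.0251
finger_force: 30.0
```

apply_moves:
  commands:
    - [0,0,0,0,0,0.02,0]
    - [0,0,0,0,0,0.045,0]
    - [0,0,0,0,0,0.065,0]
    - [0,0,0,0,0,0.08,0]
    - [0,0,0,0,0,0.085,0]

```text
time: 15.1
tool_pos: [0.4753, 0.1798, 0.2696]
ee_rot: [3.139, 0.003, 2.682]
wrist_force: [-0.6, -0.9, -1.7]
width: 0.0249
finger_force: 30.0
```

apply_moves:
  commands:
    - [0,0,0,0,0,0,0]
    - [0,0,0,0,0,0,0]
    - [0,0,0,0,0,0,0]
    - [0,0,0,0,0,0,0]
    - [0,0,0,0,0,0,0]

```text
time: 15.6
tool_pos: [0.4743, 0.1795, 0.2663]
ee_rot: [-3.141, -0.001, 2.682]
wrist_force: [-0.4, 0.1, -1.8]
width: 0.0253
finger_force: 30.0
```

Run:
```python
from h import *
s=snapshot("side"); o=get_obs(); print(o["tool_pos"],o["ee_rot"],o["wrist_force"],o["qvel"],o["width"])
p=s["pixels"][...,::-1]; cv2.imwrite("pics/s6.png",cv2.resize(p[60:220,120:320],(800,600)[0:2],interpolation=cv2.INTER_CUBIC))
x,y=.475,.178
print([fit(s,(x,y),k,.008) for k in([(.0415,.121)],[(.047,.096)])])
for q,z in(("inner_knob",.131),("inner_flange",.118),("tin_foot",0)): print(q,[(round(d["score"],2),np.round(d["pixel"]),np.round(atz(s,d["pixel"],z),4)) for d in place_of("side",q)[:2]])
```

```text
[0.4744151  0.17954879 0.26649485] [-3.14104267e+00 -6.99659310e-04  2.68181281e+00] [ 0.4290656   0.23429276 -0.94795241] [ 0.00072427 -0.00194217 -0.00572951 -0.00117638  0.00107695  0.00202828] 0.025048497990702363
[(array([0.4748, 0.1808]), 117.5), (array([0.4745, 0.1802]), 66.4)]
inner_knob [(0.85, array([198., 162.]), array([0.4709, 0.1732, 0.131 ]))]
inner_flange [(0.81, array([197., 163.]), array([0.4747, 0.1861, 0.118 ]))]
tin_foot []
```

View pics/s6.png

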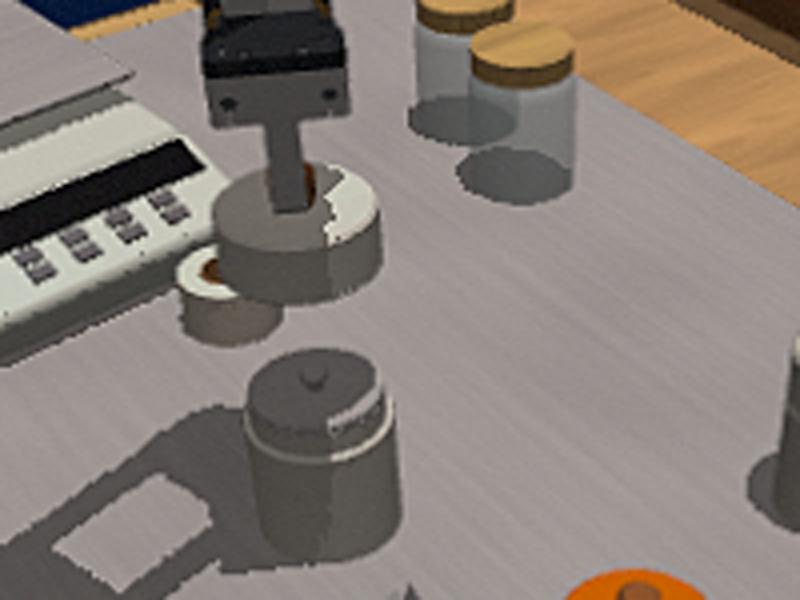

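The crop shows the inner lid level in the tin, with its knob at (314,375). The tin is in place and the cap is held level about 10 cm above it.

```bash
python3 -c "
from bench import *
print(close_job())"
```

```text
the job is handed in; nothing more can be done
None
```

I pressed the inner lid fully home in the tin, drew the cap off alone, and handed the job in at about 16 s, with the cap held level and still about 10 cm above the tin; the hand-in gave no verdict.

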